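Shut the draught lid and tare the jeweller's balance

ROBOT

A 6-joint arm with a two-finger parallel gripper is mounted at the origin on the work surface. World frame = base frame: x ahead of the robot, y to its left, z up, the work surface at z = 0. Lengths are in m, angles in rad, forces in N, time in s.
With the tool pointing down it reaches from about 0.375 to 0.825 m from the base axis. Payload 5.5 kg.
Tool frame: the origin (TCP) lies midway between the tips of the shut fingers; the grasp point (between the pads) lies 19 mm behind it; z points along the fingers, y is the direction in which the jaws open and shut (so a half turn about z gives the same grasp; the last joint's range is limited). The gripper opens to 85 mm and grips with 20 to 120 N. Pads are 22 mm wide; open, the fingers measure 114 mm over their backs; the gripper's body (76 mm by 85 mm) begins 54 mm behind the grasp point. The pads swing forward as they close: fully open they stand 13 mm farther back than shut.
Start: joints at [1.337, 0.314, -0.047, 1.21, 0, 1.571], TCP at [0.139, 0.584, 0.208] pointing down, gripper open.
Joint ranges: [-2.67, 2.67], [-0.69, 1.73], [-1.03, 1.25], [-2.08, 2.16], [-1.42, 1.45], [-3.14, 3.14]. Speed limits (rad/s): [2.39, 2.39, 3.01, 3.14, 3.14, 3.14].

INTERFACE

Orientations are given as [roll, pitch, yaw] about the fixed x, y, z axes, in that order (R = Rz(yaw) Ry(pitch) Rx(roll)).
In Python, from bench import ctrl gives the robot as it stands.
- The arm moves only by the tool carry_out, never from a script. Its argument "rows" is a list of rows, each an object of numbers: "tx", "ty", "tz": the shift along the tool's x, y, z in cm; "twist": the turn about the tool's z in degrees. In form: [{"tx": .., "ty": .., "tz": .., "twist": ..}, ...]. A call has exactly 8 rows; each row shifts and turns the commanded pose from where the row before left it, along the tool's axes as they then stand; what a row does not reach is not made up. A row lasts 1/10 s, in which the tool goes at most 50 mm and 8.59 degrees, less where a joint would pass 70% of its speed; a pose out of reach is approached as far as the arm can. A call with a gripper value outside its range is refused whole. "hand" is the opening, from 0 (shut) to 1 (fully open), set as the call begins (left out, the last holds). The fingers move at their own pace and stop on an object; "squeeze" is the grip in N (left out, the last holds). Time passes only in rows, so rows that do not move let the fingers close, or fill a call up. It gives the time, the measured TCP pose, the force and the opening at its end, in the units of the state.
- ctrl.get_state(): the state, without advancing time (a new reading comes with each control period).
- ctrl.capture(name): name is "side" or "top" or "wrist"; returns a dict with "frame" (400x640x3 uint8, blue, green, red), "K" (3x3 intrinsics, pixels), "k1" (the pictures are not rectified: a ray, as slopes to the right and down, at radius r is drawn at 1 + k1 r^2 times it, then the intrinsics apply), "extrinsics" (4x4, takes a point from camera to world coordinates). Camera axes: x right, y down, z forward; pixel columns grow to the right and rows downward; lengths in m; the calibration is good to about 2 mm. A picture is of the moment at which its call begins. There is no depth.
- ctrl.hand_in(): hands the job in, once; it reports no verdict.
The state is a dict: "t": time; "qpos": joint angles; "dq": joint speeds; "tau": joint torques, N m; "ee_pos": TCP position; "tool_rot": TCP orientation; "wrist_force": force on the tool from outside, world axes, zero at the start; "torque": the same for the moment, N m; "opening": finger opening in m.
Only numpy, scipy, OpenCV 4.12 (cv2) and the standard library are available. Lean on these libraries where they do the work, as an engineer would, in place of code of your own. Each camera call takes 0.05 s, during which the arm holds its last target.

TASK

Tare the balance: push its sliding clear lid fully shut by the blue rib, then press the yellow tare key gently, well down, let it come back up, and withdraw. Leave the red and green keys unpressed, and do not move the dish on the pan, the jar, the wooden ring cone or the cutters; nothing is to be picked up.

Things in the scene. Friction and masses are not known exactly. Their poses are not given: they have to be found in the camera images.
- balance: white jeweller's balance, fixed to the bench, 315 mm long (x) by 200 mm wide (y). Origin at bench height, under its mid-width; body reaches from x = -115 mm (front) to +200 mm (rear). +x points from its front to its rear, z up. Front deck is 45 mm high; behind it (x = -15 to +115 mm) a clear-walled weighing chamber 130 mm wide, 50 mm tall, then a grey rear tower. The lid slides on top, at 95 to 100 mm above the bench
- lid_push (a point): middle of the upright rear face of the blue rib on the sliding clear lid (112 mm above the bench). The rib is 110 mm wide along the balance's y, rises 24 mm above the lid's flat top (100 to 124 mm above the bench) and slopes away on its front side. It moves with the lid. Behind it (+x of the balance) the lid's flat top runs on for 105 mm, free. Push this face towards the balance's -x to shut the lid; at fully shut it lies at x = 10 mm of the balance
- lid (a joint): how far the lid is open, m: 0 is fully shut against its stop, up to 0.09 open (slid to the balance's rear, +x). Light friction, about 2 N; it stays where it is left
- tare_key_top (a point): centre of the flat top of the yellow round key (26 mm across, standing 12 mm proud of a grey collar 42 mm across on the balance's front deck; top 69 mm above the bench when released); it sinks with the key. Key centres lie 56 mm apart in one row along the balance's y axis, 82 mm in front (-x) of the balance's origin; the colours' order along the row varies
- tare_key (a joint): spring travel of the yellow tare key along its downward axis, m: 0 is released, 0.008 is fully down. It starts to move at about 1.5 N and is fully down at about 5 N; more than 20 N is not gentle
- power_key_top (a point): centre of the flat top of the red round key (26 mm across, standing 12 mm proud of a grey collar 42 mm across on the balance's front deck; top 69 mm above the bench when released); it sinks with the key. Key centres lie 56 mm apart in one row along the balance's y axis, 82 mm in front (-x) of the balance's origin; the colours' order along the row varies
- power_key (a joint): spring travel of the red key along its downward axis, m: 0 is released, 0.008 is fully down. Not to be pressed
- unit_key_top (a point): centre of the flat top of the green round key (26 mm across, standing 12 mm proud of a grey collar 42 mm across on the balance's front deck; top 69 mm above the bench when released); it sinks with the key. Key centres lie 56 mm apart in one row along the balance's y axis, 82 mm in front (-x) of the balance's origin; the colours' order along the row varies
- unit_key (a joint): spring travel of the green key along its downward axis, m: 0 is released, 0.008 is fully down. Not to be pressed
- dish: loose round steel weighing dish, 56 mm across, 14 mm high, standing on the pan inside the chamber; origin at the centre of its underside. To be left alone
- jar: loose amber glass jar with black cap, 48 mm across, 70 mm tall, beside the balance; origin at the centre of its underside. To be left alone
- ring_cone: loose wooden ring cone on a round foot, 48 mm across, 78 mm tall, beside the balance; origin at the centre of its underside. To be left alone
- cutters: loose blue-handled wire cutters lying flat along their x axis, 145 mm long, 45 mm wide, 12 mm high, beside the balance; origin on the bench at the pivot. To be left alone

How it is judged:
By the outcome, as a careful person would: the job done as asked, in the order asked, and still so for the second after the job is handed in, with the robot touching nothing.
It also fails if it takes over 45 s, if anything falls off the work surface, if the arm or the gripper's body presses on something with over 40 N, if the wrist force passes 120 N, or if a joint passes its speed limit or range.

## Working session

There is one attempt and no reset: what is moved stays moved. The work goes in short steps, Python scripts to look and compute and a tool call to move; the robot and the scene stay as the last step left them, time stands still between calls to the robot, and variables do not carry over. Pictures are saved under pics/ and viewed, and the job is handed in when it is done.

Besides the shell and the picture viewer there is one more tool, called after "Emit:" as name(argument=value, ...) on one line, values as JSON. carry_out: Moves the arm, as the interface text tells. Its arguments: {"type":"object","properties":{"rows":{"type":"array","items":{"type":"object","properties":{"tx":{"type":"number"},"ty":{"type":"number"},"tz":{"type":"number"},"twist":{"type":"number"}}}},"hand":{"type":"number"},"squeeze":{"type":"number"}},"required":["rows"]}

```bash
mkdir -p pics
python3 - <<'E'
from bench import ctrl
import cv2,pickle
d={}
for n in ["side","top","wrist"]:
    c=ctrl.capture(n); d[n]=c; cv2.imwrite(f"pics/{n}0.png",c["frame"]); print(n,c["k1"],c["K"].tolist() if hasattr(c["K"],'tolist') else c["K"]); print(c["extrinsics"])
pickle.dump(d,open("d0.pkl","wb"))
print(ctrl.get_state())
E
```

```text
side -0.09222450742252802 [[467.16980782778484, 0.0, 320.62798803635155], [0.0, 467.16980782778484, 202.7068121719052], [0.0, 0.0, 1.0]]
[[-0.99471004 -0.06639566  0.07838088  0.54050702]
 [-0.10271174  0.63174387 -0.76834236  0.702672  ]
 [ 0.00149796 -0.77232849 -0.63522158  0.66049568]
 [ 0.          0.          0.          1.        ]]
top -0.012822614261393219 [[511.74020013682997, 0.0, 316.59936950794724], [0.0, 511.74020013682997, 206.35282266968852], [0.0, 0.0, 1.0]]
[[-0.11054323 -0.9724905   0.20504248  0.34580817]
 [-0.99386617  0.10750038 -0.025956    0.05986238]
 [ 0.00319982 -0.20665404 -0.97840884  1.2635885 ]
 [ 0.          0.          0.          1.        ]]
wrist -0.048850904904122076 [[294.23062499045284, 0.0, 326.2735028996499], [0.0, 294.23062499045284, 201.2307566842136], [0.0, 0.0, 1.0]]
[[ 0.23181722  0.92833319  0.29061703  0.06500209]
 [ 0.97275703 -0.22057463 -0.07134845  0.60063037]
 [-0.00213239  0.29923956 -0.95417563  0.37317257]
 [ 0.          0.          0.          1.        ]]
{'t': 0.15, 'qpos': array([ 1.33701831e+00,  3.14075351e-01, -4.78644879e-02,  1.21018456e+00,
        1.49655435e-05,  1.57082304e+00]), 'dq': array([ 5.21804787e-05, -3.75778994e-03,  2.30581048e-03,  1.23210691e-03,
       -3.65049147e-04,  3.89835512e-04]), 'tau': array([-2.78271245e-04, -5.40043902e+01,  3.40060794e+01,  1.31644923e-02,
        1.64570719e-05, -5.95067888e-06]), 'ee_pos': array([0.13887698, 0.58321603, 0.20771897]), 'tool_rot': array([-3.14026458e+00, -1.49300495e-05,  2.90778790e+00]), 'wrist_force': array([ 0.69272661, -0.0934694 ,  0.48113352]), 'torque': array([0.01884969, 0.01255072, 0.0216933 ]), 'opening': 0.0856412657537809}
```

View pics/side0.png

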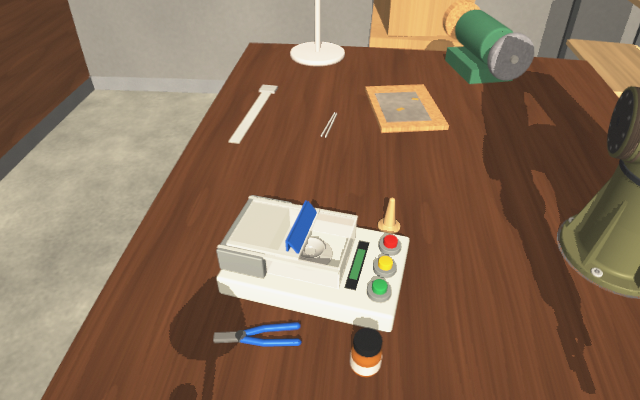

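View pics/top0.png

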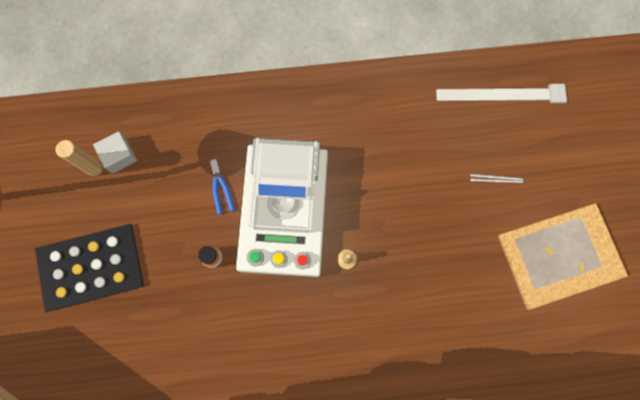

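View pics/wrist0.png

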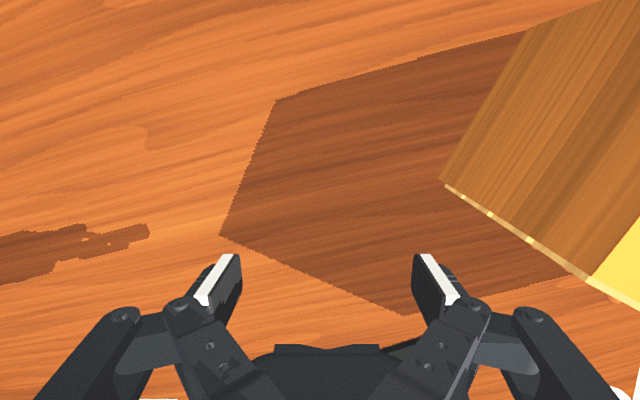

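The side view shows the blue rib near (301,228) and the keys at red (390,242), yellow (386,264) and green (380,288). In the top view the keys are green (255,257), yellow (279,258) and red (303,260), with the rib near (282,191). The lid is open. The cutters and jar stand on the green (+y) side and the cone on the red side.

```bash
cat > h.py <<'E'
import numpy as np,cv2
def ray(c,uv):
    K=np.array(c["K"]);k=c["k1"]
    p=cv2.undistortPoints(np.array([[uv]],float),K,np.array([k,0,0,0,0.]))[0,0]
    E=np.array(c["extrinsics"]); d=E[:3,:3]@np.array([p[0],p[1],1]); return E[:3,3],d
def plane(c,uv,z):
    o,d=ray(c,uv); return o+d*(z-o[2])/d[2]
def proj(c,P):
    E=np.array(c["extrinsics"]);q=E[:3,:3].T@(np.array(P)-E[:3,3]);s=q[:2]/q[2];s=s*(1+c["k1"]*(s@s));K=np.array(c["K"]);return s*[K[0,0],K[1,1]]+K[:2,2]
def tri(c1,a,c2,b):
    o1,d1=ray(c1,a);o2,d2=ray(c2,b);d1=d1/np.linalg.norm(d1);d2=d2/np.linalg.norm(d2)
    A=np.stack([d1,-d2],1);s=np.linalg.lstsq(A,o2-o1,rcond=None)[0];p=o1+s[0]*d1;q=o2+s[1]*d2
    return (p+q)/2,np.linalg.norm(p-q)
H={'yellow':(22,34),'green':(50,85),'red':(0,8),'blue':(100,125)}
def blobs(c,col,roi,smin=150,vmin=80):
    f=cv2.cvtColor(c["frame"],cv2.COLOR_BGR2HSV);lo,hi=H[col]
    m=cv2.inRange(f,(lo,smin,vmin),(hi,255,255))
    if col=='red': m|=cv2.inRange(f,(172,smin,vmin),(180,255,255))
    x0,y0,x1,y1=roi;mm=np.zeros_like(m);mm[y0:y1,x0:x1]=m[y0:y1,x0:x1]
    n,l,s,ce=cv2.connectedComponentsWithStats(mm)
    return [(s[i].tolist(),ce[i].round(1).tolist(),l==i) for i in range(1,n) if s[i,4]>15]
E
python3 - <<'E'
import pickle;from h import *
d=pickle.load(open("d0.pkl","rb"))
R={'top':{k:(235,245,320,275) for k in('yellow','green','red')},'side':{k:(365,228,410,305) for k in('yellow','green','red')}}
R['top']['blue']=(240,170,325,210);R['side']['blue']=(280,195,325,255)
for n in R:
  for k in R[n]:
    for s,c,m in blobs(d[n],k,R[n][k]):
        q=cv2.minAreaRect(np.argwhere(m)[:,::-1].astype(np.float32)); ap=cv2.approxPolyDP(cv2.findContours(m.astype(np.uint8),0,1)[0][0],2,True)[:,0].tolist() if k=='blue' else ''
        print(n,k,s,c,plane(d[n],c,.069).round(4),ap, cv2.boxPoints(q).round(1).tolist() if k=='blue' else '')
t=d['top']['frame'][130:285,195:375];s=d['side']['frame'][185:385,200:420]
cv2.imwrite('pics/t1.png',cv2.resize(t,None,fx=4,fy=3.8,interpolation=2)[:600])
cv2.imwrite('pics/s1.png',cv2.resize(s,None,fx=3,fy=3,interpolation=2))
E
```

```text
top yellow [273, 253, 11, 11, 86] [278.0, 258.2] [0.483  0.1315 0.069 ]  
top green [250, 253, 9, 8, 60] [254.2, 256.6] [0.4929 0.1864 0.069 ]  
top red [297, 255, 10, 10, 77] [301.9, 259.6] [0.4736 0.0763 0.069 ]  
top blue [260, 185, 21, 9, 125] [267.1, 189.1] [0.6513 0.1417 0.069 ] [[260, 193], [273, 193], [272, 189], [280, 186], [260, 185]] [[260.0, 193.0], [260.0, 185.0], [280.0, 185.0], [280.0, 193.0]]
side yellow [379, 256, 14, 14, 167] [385.1, 262.6] [0.4858 0.1378 0.069 ]  
side green [372, 279, 15, 15, 172] [379.0, 286.2] [0.4959 0.1921 0.069 ]  
side red [384, 235, 14, 13, 152] [390.2, 241.1] [0.4765 0.0833 0.069 ]  
side blue [286, 201, 30, 52, 737] [300.7, 227.2] [0.6432 0.063  0.069 ] [[306, 201], [286, 240], [287, 250], [291, 246], [298, 252], [315, 214], [312, 206]] [[282.5, 248.0], [303.79998779296875, 200.0], [318.3999938964844, 206.5], [297.1000061035156, 254.5]]
```

View pics/t1.png

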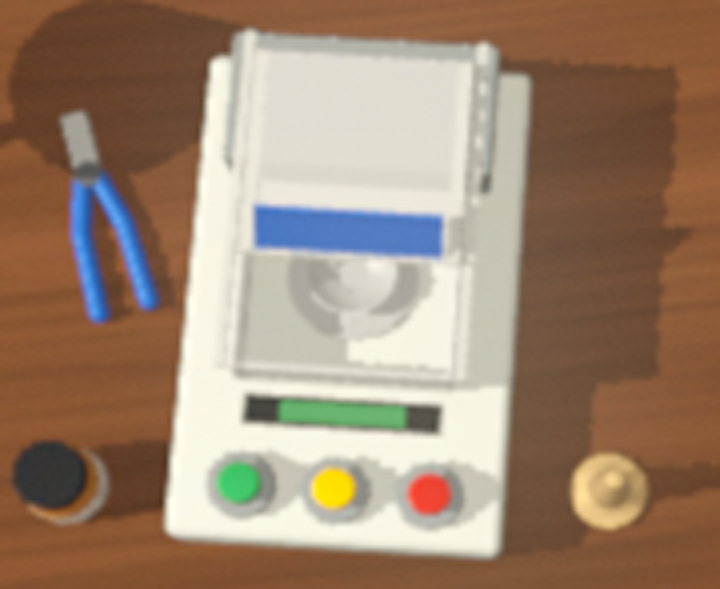

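View pics/s1.png

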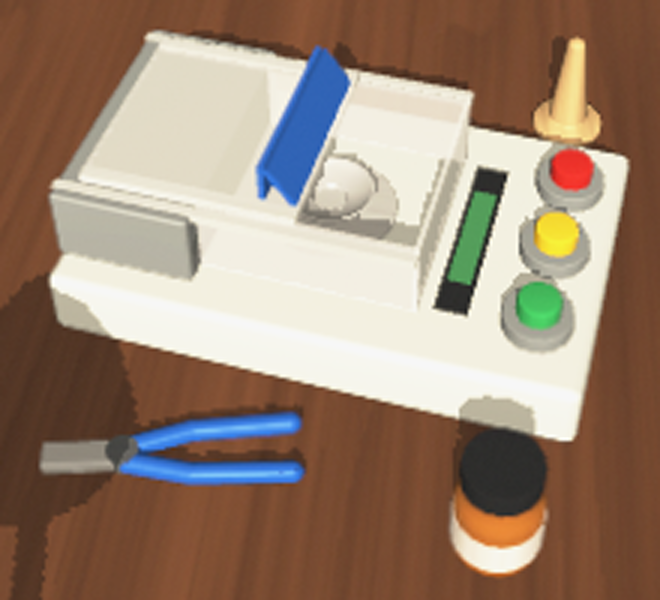

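Run:
```python
import pickle;from h import *
d=pickle.load(open("d0.pkl","rb"));T=d['top'];S=d['side']
t=lambda a,b:((a+.5)/4-.5+195,(b+.5)/3.8-.5+130)
s=lambda a,b:((a+.5)/3-.5+200,(b+.5)/3-.5+185)
yw=-.175;X=np.array([np.cos(yw),np.sin(yw),0]);Y=np.array([-np.sin(yw),np.cos(yw),0])
k={}
for n,a,b in(('g',(239,483),(540,297)),('y',(333,488),(557,228)),('r',(430,493),(572,164))):
    p,q=plane(T,t(*a),.069),plane(S,s(*b),.069);k[n]=(p+q)/2;print(n,p.round(4),q.round(4),tri(T,t(*a),S,s(*b)))
for q in ('g','r'):print(q,k[q]-k['y'])
dd=k['g']-k['r'];print('yaw',np.arctan2(-dd[0],dd[1]))
O=k['y']+.082*X;O[2]=0;print('O',O)
bal=lambda p:(np.array([(p-O)@X,(p-O)@Y,p[2]])*1000).round(1)
print('front L R corners z45',bal(plane(T,t(166,535),.045)),bal(plane(T,t(500,555),.045)))
for nm,f,c,pts,z in(('ribtop T',t,T,((255,205),(443,215)),.124),('ribtop S',s,S,((320,47),(260,165)),.124),('ribfoot S',s,S,((262,197),),.1),('chamber front T',t,T,((236,373),(455,383)),.095),('chamfront S',s,S,((472,92),(420,255)),.095)):
    for p in pts: w=plane(c,f(*p),z);print(nm,w.round(4),bal(w))
print('tcp in top',proj(T,[.139,.584,.208]))
for nm,uv in(('cube',(115,150)),('cyl base',(98,172)),('cone',(347,260)),('jar',(208,256))):print(nm,plane(T,uv,.05))
```

```text
g [0.4925 0.186  0.069 ] [0.4948 0.1865 0.069 ] (array([0.49370884, 0.18592627, 0.06795832]), np.float64(0.002147654612277625))
y [0.4834 0.1317 0.069 ] [0.4854 0.1331 0.069 ] (array([0.48444498, 0.13167358, 0.06721476]), np.float64(0.0016642912751475602))
r [0.4741 0.0757 0.069 ] [0.4762 0.0786 0.069 ] (array([0.4751638 , 0.07564649, 0.06600965]), np.float64(0.0014545972219485916))
g [0.0092579 0.0538373 0.       ]
r [-0.00925884 -0.05527212  0.        ]
yaw -0.16810637162506412
O [0.56516417 0.11815975 0.        ]
front L R corners z45 [-116.1   97.5   45. ] [-115.6 -100.9   45. ]
ribtop T [0.6525 0.1567 0.124 ] [ 79.3  53.1 124. ]
ribtop T [0.6344 0.05   0.124 ] [ 80.1 -55.  124. ]
ribtop S [0.6333 0.0497 0.124 ] [ 79.  -55.6 124. ]
ribtop S [0.6531 0.1552 0.124 ] [ 80.2  51.8 124. ]
ribfoot S [0.653  0.1561 0.1   ] [ 79.9  52.6 100. ]
chamber front T [0.5563 0.1792 0.095 ] [-19.3  58.6  95. ]
chamber front T [0.5363 0.054  0.095 ] [-17.3 -68.2  95. ]
chamfront S [0.5397 0.0482 0.095 ] [-12.9 -73.4  95. ]
chamfront S [0.5619 0.1859 0.095 ] [-15.   66.1  95. ]
tcp in top [ 55.58131165 453.92357097]
cube [0.79732972 0.50954675 0.05      ]
cyl base [0.74513571 0.55288019 0.05      ]
cone [ 0.46294043 -0.0296345   0.05      ]
jar [0.508694   0.29737184 0.05      ]
```

Emit:
carry_out(hand=0, rows=[{"twist": -3.5}, {"tx": -4.1, "ty": -2.6}, {"tx": -4.1, "ty": -2.6}, {"tx": -4.1, "ty": -2.6}, {"tx": -4.1, "ty": -2.6}, {"tx": -4.1, "ty": -2.6}, {"tx": -4.1, "ty": -2.6}, {"tx": -4.1, "ty": -2.6}])

```text
$.rows[0]: bad value
```

Emit:
carry_out(hand=0, rows=[{"tx": 0, "ty": 0, "tz": 0, "twist": -3.5}, {"tx": -4.1, "ty": -2.6, "tz": 0, "twist": 0}, {"tx": -4.1, "ty": -2.6, "tz": 0, "twist": 0}, {"tx": -4.1, "ty": -2.6, "tz": 0, "twist": 0}, {"tx": -4.1, "ty": -2.6, "tz": 0, "twist": 0}, {"tx": -4.1, "ty": -2.6, "tz": 0, "twist": 0}, {"tx": -4.1, "ty": -2.6, "tz": 0, "twist": 0}, {"tx": -4.1, "ty": -2.6, "tz": 0, "twist": 0}])

```text
t: 0.95
ee_pos: [0.3915, 0.3534, 0.2083]
tool_rot: [-3.142, -0.0, 2.969]
wrist_force: [-0.4, 0.7, 0.5]
opening: -0.0003
```

Emit:
carry_out(hand=0, rows=[{"tx": -4.1, "ty": -2.5, "tz": 0, "twist": 0}, {"tx": -4.1, "ty": -2.5, "tz": 0, "twist": 0}, {"tx": -4.1, "ty": -2.5, "tz": 0, "twist": 0}, {"tx": -4.1, "ty": -2.5, "tz": 0, "twist": 0}, {"tx": -4.1, "ty": -2.5, "tz": 0, "twist": 0}, {"tx": -4.1, "ty": -2.5, "tz": 0, "twist": 0}, {"tx": -4.1, "ty": -2.5, "tz": 0, "twist": 0}, {"tx": -3.7, "ty": -2.7, "tz": 0, "twist": 0}])

```text
t: 1.75
ee_pos: [0.6763, 0.0988, 0.2079]
tool_rot: [3.142, -0.0, 2.969]
wrist_force: [0.8, 1.1, 0.6]
opening: 0.0004
```

Run:
```python
from bench import ctrl
import cv2
from h import *
c=ctrl.capture("side");cv2.imwrite("pics/s2.png",c["frame"])
s=ctrl.get_state();p=s["ee_pos"];O=np.array([.5652,.1177]);yw=-.173;X=np.array([np.cos(yw),np.sin(yw)]);Y=np.array([-X[1],X[0]])
print(p,s["tool_rot"],(p[:2]-O)@X,(p[:2]-O)@Y,s["wrist_force"],s["qpos"],proj(c,p))
```

```text
[0.68026883 0.09288287 0.20692757] [-3.13793892e+00  2.77417013e-03  2.96373221e+00] 0.1176231494595874 -0.004638920330908778 [ 1.16938763 -3.52728749 -0.15484432] [ 0.13793302  0.48183149  0.19473685  1.28219944 -0.00433463  0.31579527] [273.78052251 175.8353889 ]
```

View pics/s2.png

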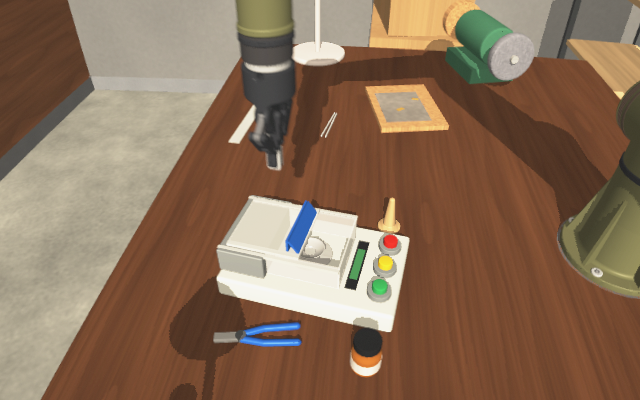

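The shut gripper hangs at about (274,170), above and behind the rib. It is still settling, so I'll lower it to about 107 mm.

Emit:
carry_out(rows=[{"tx": 0, "ty": 0, "tz": 2.0, "twist": 0}, {"tx": 0, "ty": 0, "tz": 2.0, "twist": 0}, {"tx": 0, "ty": 0, "tz": 2.0, "twist": 0}, {"tx": 0, "ty": 0, "tz": 2.0, "twist": 0}, {"tx": 0, "ty": 0, "tz": 1.0, "twist": 0}, {"tx": 0, "ty": 0, "tz": 0.5, "twist": 0}, {"tx": 0, "ty": 0, "tz": 0, "twist": 0}, {"tx": 0, "ty": 0, "tz": 0, "twist": 0}])

```text
t: 2.6
ee_pos: [0.6755, 0.1005, 0.1144]
tool_rot: [3.141, 0.001, 2.969]
wrist_force: [-0.0, -0.0, 0.3]
opening: -0.0002
```

```bash
cat > st.py <<'E'
from bench import ctrl
import cv2,sys
from h import *
for n in sys.argv[2:]:
    c=ctrl.capture(n);f=c["frame"]
    if n=="side": f=cv2.resize(f[150:330,200:430],None,fx=3,fy=3,interpolation=2)
    if n=="top": f=cv2.resize(f[120:285,195:375],None,fx=3.6,fy=3.6,interpolation=2)
    cv2.imwrite(f"pics/{n}_{sys.argv[1]}.png",f)
s=ctrl.get_state();p=s["ee_pos"];O=np.array([.5652,.1177]);yw=-.173;X=np.array([np.cos(yw),np.sin(yw)]);Y=np.array([-X[1],X[0]])
print(s["t"],p,s["tool_rot"],'bal',(p[:2]-O)@X,(p[:2]-O)@Y,s["wrist_force"])
E
python3 st.py 3 side
```

```text
2.65 [0.67569768 0.10057148 0.11461967] [3.14105375e+00 1.72308942e-03 2.96895529e+00] bal 0.11179673358838693 0.0021480484280698713 [-0.24688842  0.52461629  0.31355567]
```

View pics/side_3.png

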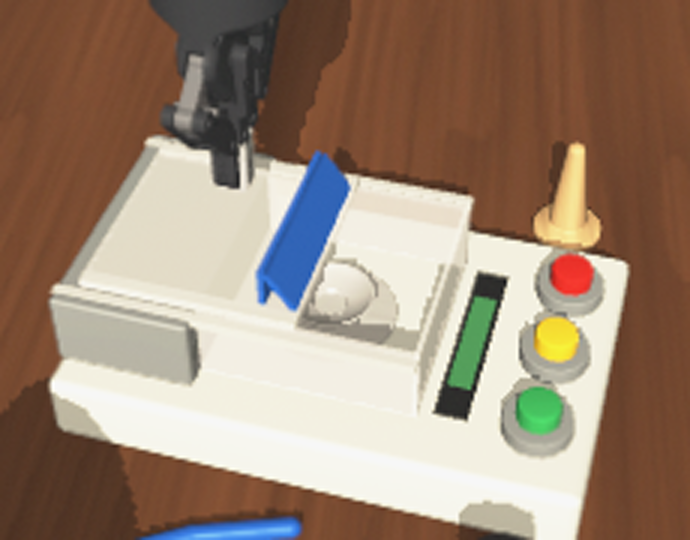

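Emit:
carry_out(rows=[{"tx": 0.5, "ty": -0.2, "tz": 0.6, "twist": 0}, {"tx": 1.0, "ty": 0, "tz": 0, "twist": 0}, {"tx": 1.0, "ty": 0, "tz": 0, "twist": 0}, {"tx": 1.0, "ty": 0, "tz": 0, "twist": 0}, {"tx": 1.0, "ty": 0, "tz": 0, "twist": 0}, {"tx": 1.0, "ty": 0, "tz": 0, "twist": 0}, {"tx": 0.5, "ty": 0, "tz": 0, "twist": 0}, {"tx": 0, "ty": 0, "tz": 0, "twist": 0}])

```text
t: 3.45
ee_pos: [0.6147, 0.1089, 0.1077]
tool_rot: [3.142, -0.0, 2.969]
wrist_force: [0.0, -0.4, -0.5]
opening: -0.0
```

```bash
python3 st.py 4 side
```

```text
3.5 [0.6153543  0.10885023 0.10763007] [3.14150145e+00 4.06315071e-04 2.96912137e+00] bal 0.05092902286105973 -8.419350365635483e-05 [ 1.29218377 -0.31358264  1.02420057]
```

View pics/side_4.png

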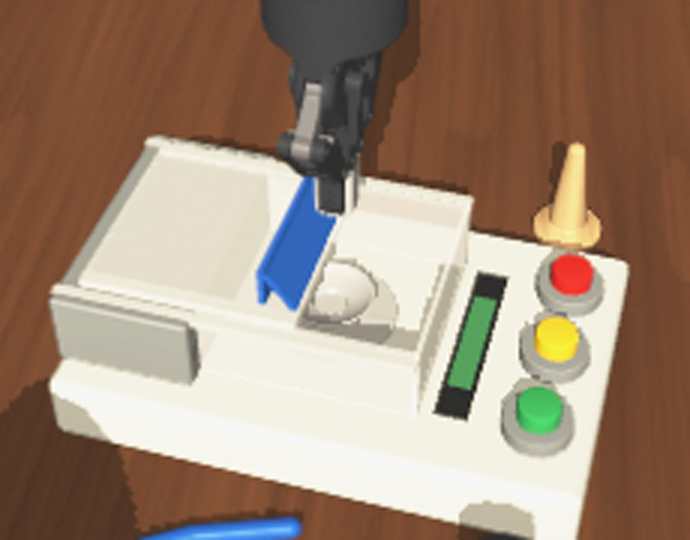

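```bash
python3 st.py 5 top wrist;  python3 - <<'E'
from bench import ctrl
import pickle
from h import *
c=pickle.load(open("d0.pkl","rb"))['side']
print(proj(c,[.6154,.1088,.1076]), proj(c,[.6757,.1006,.1146]))
s=lambda a,b:((a+.5)/3-.5+200,(b+.5)/3-.5+150)
for uv in ((335,210),(228,184)):
  print(s(*uv))
  for z in (.1,.12,.14,.16,.2): print(z,plane(c,s(*uv),z))
E
```

```text
3.6 [0.61593659 0.10870798 0.10753221] [3.14148365e+00 6.39474522e-04 2.96879485e+00] bal 0.051527108355443295 -0.0001240817709800927 [0.19787584 0.45829979 0.07607138]
[312.40170585 229.61765254] [278.81372031 221.08162239]
(311.3333333333333, 219.66666666666669)
0.1 [0.62142908 0.07451867 0.1       ]
0.12 [0.61854157 0.09693287 0.12      ]
0.14 [0.61565405 0.11934708 0.14      ]
0.16 [0.61276653 0.14176129 0.16      ]
0.2 [0.6069915 0.1865897 0.2      ]
(275.6666666666667, 211.0)
0.1 [0.68991083 0.05743518 0.1       ]
0.12 [0.6845797  0.08045898 0.12      ]
0.14 [0.67924857 0.10348277 0.14      ]
0.16 [0.67391744 0.12650656 0.16      ]
0.2 [0.66325517 0.17255415 0.2       ]
```

View pics/top_5.png

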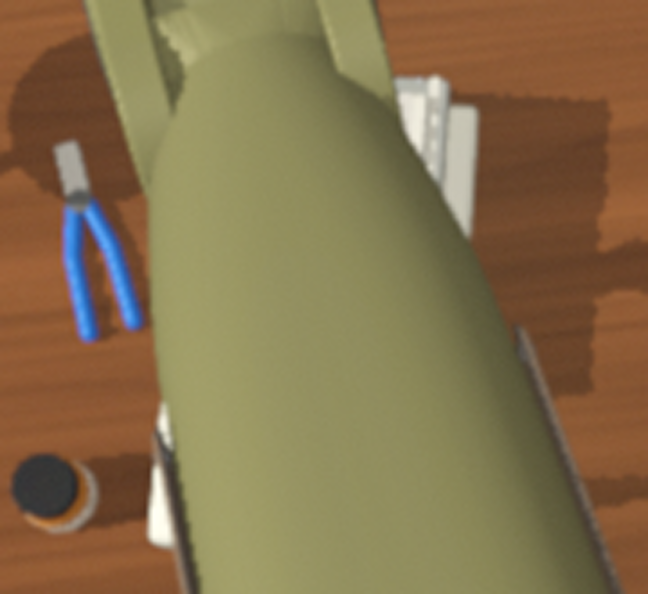

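View pics/wrist_5.png

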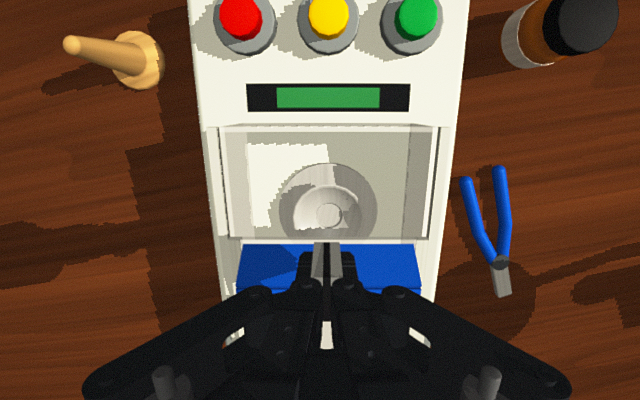

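The wrist view shows the fingertips over the rib, the yellow key at (329,17) and the dish untouched. The rib has not moved. In the side view the tip shows about 10 px higher than the reported TCP projects, so the tips passed above the rib. I'll check for an offset between the reported pose and the true one.

Run:
```python
from bench import ctrl
from h import *
W=ctrl.capture("wrist");S=ctrl.capture("side")
print(W["extrinsics"].round(4), ctrl.get_state()["ee_pos"])
for k in('yellow','green','red'):
  for s,c,m in blobs(W,k,(150,0,480,60)): print(k,s,c,plane(W,c,.069).round(4))
# rib corners in wrist, from image: 
for uv in((238,289),(420,289),(247,245),(416,245)): print(uv,plane(W,uv,.124).round(4),plane(W,uv,.100).round(4))
from itertools import product
# pose from key centres spacing: solve scale
cv2.imwrite("pics/w6.png",cv2.resize(W["frame"][220:400,200:460],None,fx=3,fy=3,interpolation=2))
cv2.imwrite("pics/s6.png",cv2.resize(S["frame"][140:260,270:370],None,fx=5,fy=5,interpolation=2))
# where should the TCP/tips appear in wrist image
st=ctrl.get_state();print(proj(W,st["ee_pos"]))
```

```text
[[ 1.720e-01  9.398e-01  2.952e-01  5.409e-01]
 [ 9.851e-01 -1.640e-01 -5.200e-02  1.214e-01]
 [-5.000e-04  2.998e-01 -9.540e-01  2.730e-01]
 [ 0.000e+00  0.000e+00  0.000e+00  1.000e+00]] [0.61592197 0.10865873 0.10738065]
yellow [309, 0, 40, 36, 1185] [328.5, 15.6] [0.486  0.1323 0.069 ]
green [399, 0, 38, 36, 1168] [417.5, 16.1] [0.4953 0.1867 0.069 ]
red [219, 0, 44, 41, 1420] [240.4, 18.0] [0.4775 0.0783 0.069 ]
(238, 289) [0.6317 0.0524 0.124 ] [0.6463 0.0413 0.1   ]
(420, 289) [0.6502 0.1586 0.124 ] [0.6678 0.1645 0.1   ]
(247, 245) [0.6047 0.0651 0.124 ] [0.615  0.0561 0.1   ]
(416, 245) [0.621  0.1584 0.124 ] [0.6339 0.1643 0.1   ]
[326.96506876 238.47098103]
```

View pics/w6.png

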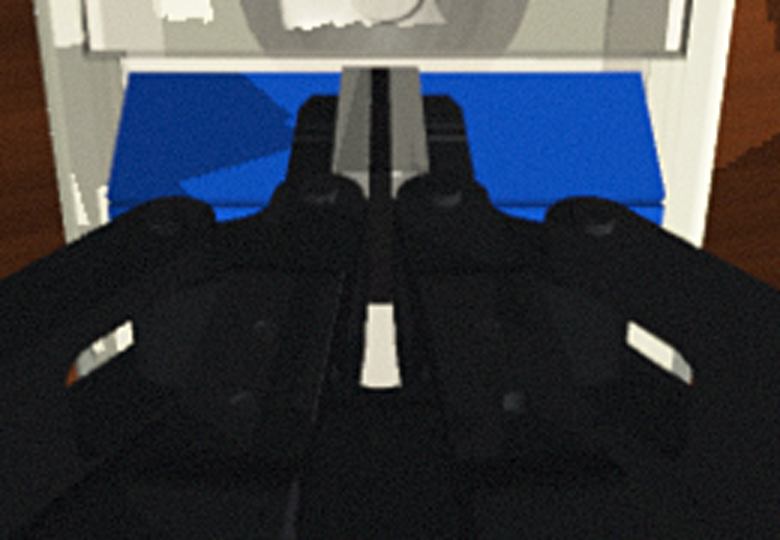

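View pics/s6.png

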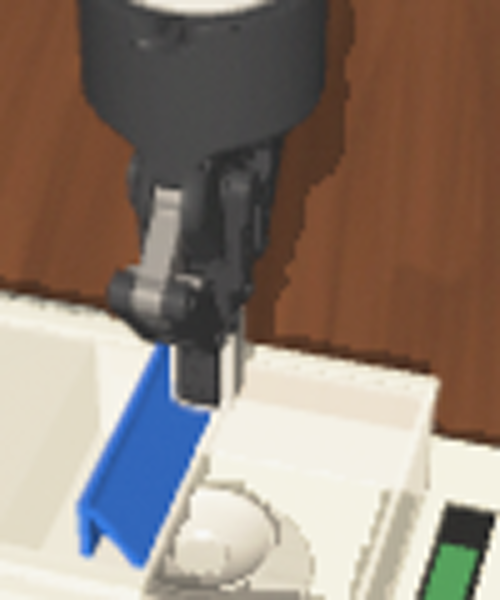

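Run:
```python
from bench import ctrl
from h import *
W=ctrl.capture("wrist");S=ctrl.capture("side")
for w in((326.5,242.5),(320,242.5),(334,242.5)):
  for s in((310.9,220.9),(315,219.5)): print(w,s,tri(W,w,S,s))
print(ctrl.get_state()["ee_pos"],ctrl.get_state()["opening"])
```

```text
(326.5, 242.5) (310.9, 220.9) (array([0.61465861, 0.1080508 , 0.12441243]), np.float64(0.007806051772743764))
(326.5, 242.5) (315, 219.5) (array([0.60926678, 0.10924524, 0.13083191]), np.float64(0.0033232558425809887))
(320, 242.5) (310.9, 220.9) (array([0.61535271, 0.10417078, 0.12106207]), np.float64(0.007368096647396325))
(320, 242.5) (315, 219.5) (array([0.60988773, 0.10557275, 0.12770373]), np.float64(0.002879744722259191))
(334, 242.5) (310.9, 220.9) (array([0.6138929 , 0.11232869, 0.12810896]), np.float64(0.008287551318859023))
(334, 242.5) (315, 219.5) (array([0.60858092, 0.11329844, 0.13428715]), np.float64(0.003811356580842166))
[0.61577381 0.10863471 0.10727753] 0.0002385174442172863
```

Triangulating the tip puts it at about z 0.128, roughly 20 mm above the reported TCP, so it passed over the rib. I'll lift, go back behind the rib and come down lower in stages, watching the force.

Emit:
carry_out(rows=[{"tx": 0, "ty": 0, "tz": -1.5, "twist": 0}, {"tx": -1.0, "ty": 0, "tz": -0.5, "twist": 0}, {"tx": -2.0, "ty": 0, "tz": 0, "twist": 0}, {"tx": -2.0, "ty": 0, "tz": 0, "twist": 0}, {"tx": -1.0, "ty": 0, "tz": 0, "twist": 0}, {"tx": 0, "ty": 0, "tz": 2.0, "twist": 0}, {"tx": 0, "ty": 0, "tz": 0, "twist": 0}, {"tx": 0, "ty": 0, "tz": 0, "twist": 0}])

```text
t: 4.6
ee_pos: [0.6736, 0.0983, 0.1068]
tool_rot: [-3.141, -0.002, 2.969]
wrist_force: [0.8, -0.2, 0.2]
opening: -0.0001
```

```bash
python3 st.py 7 wrist side
```

```text
4.7 [0.67458095 0.0985308  0.10808564] [3.14143103e+00 3.55654654e-04 2.96900480e+00] bal 0.1110479542944957 -5.440063936934408e-05 [-0.60688537 -0.88836617 -0.49189657]
```

View pics/side_7.png

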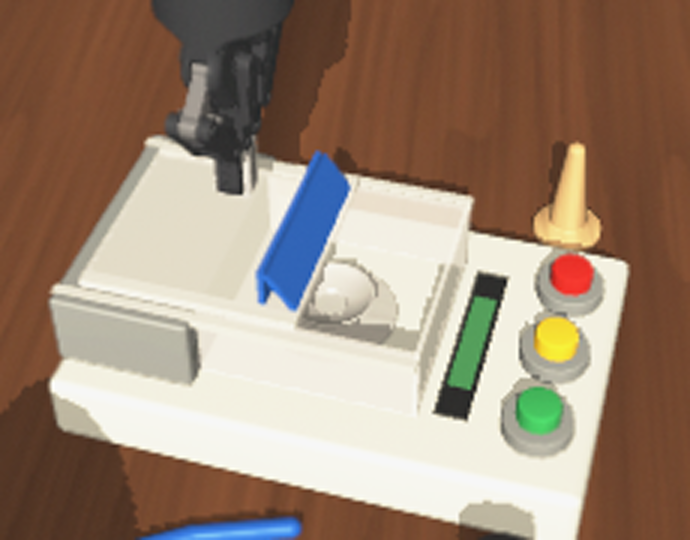

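Emit:
carry_out(rows=[{"tx": 0, "ty": 0, "tz": 0.3, "twist": 0}, {"tx": 0, "ty": 0, "tz": 0.3, "twist": 0}, {"tx": 0, "ty": 0, "tz": 0.3, "twist": 0}, {"tx": 0, "ty": 0, "tz": 0.3, "twist": 0}, {"tx": 0, "ty": 0, "tz": 0.3, "twist": 0}, {"tx": 0, "ty": 0, "tz": 0, "twist": 0}, {"tx": 0, "ty": 0, "tz": 0, "twist": 0}, {"tx": 0, "ty": 0, "tz": 0, "twist": 0}])

```text
t: 5.5
ee_pos: [0.6747, 0.0984, 0.0925]
tool_rot: [3.142, 0.0, 2.969]
wrist_force: [0.7, 1.0, 0.7]
opening: 0.0001
```

```bash
python3 st.py 8 wrist side
```

```text
5.6 [0.6747189  0.09841042 0.09258656] [3.14152093e+00 2.98025349e-04 2.96890242e+00] bal 0.11120455970182062 -0.00014923481211326784 [ 0.26291492  0.17534179 -0.31641747]
```

View pics/side_8.png

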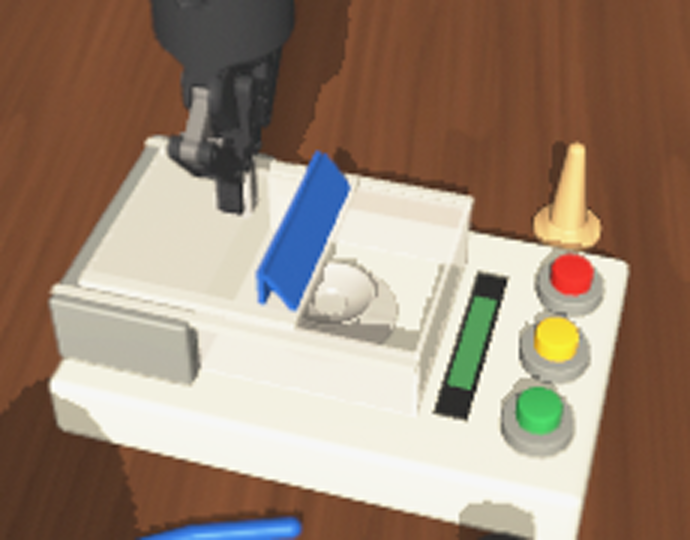

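View pics/wrist_8.png

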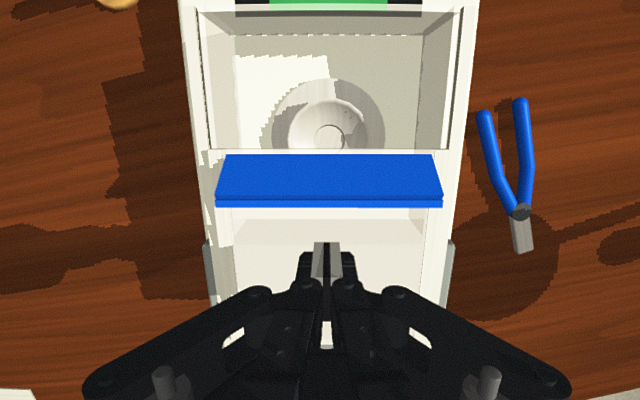

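Run:
```python
from bench import ctrl
from h import *
W=ctrl.capture("wrist");S=ctrl.capture("side")
s=lambda a,b:((a+.5)/3-.5+200,(b+.5)/3-.5+150)
for uv in((230,214),(250,209),(219,211),(243,214)): 
  o,d=ray(S,s(*uv)); 
  for y in(.0984,.112): p=o+d*(y-o[1])/d[1]; print(uv,y,p.round(4))
print(tri(W,(326.5,242.5),S,s(243,211)))
```

```text
(230, 214) 0.0984 [0.6806 0.0984 0.1124]
(230, 214) 0.112 [0.6775 0.112  0.1247]
(250, 209) 0.0984 [0.6685 0.0984 0.1174]
(250, 209) 0.112 [0.6656 0.112  0.1297]
(219, 211) 0.0984 [0.6871 0.0984 0.1141]
(219, 211) 0.112 [0.6838 0.112  0.1264]
(243, 214) 0.0984 [0.6729 0.0984 0.1131]
(243, 214) 0.112 [0.6699 0.112  0.1254]
(array([0.67029051, 0.098722  , 0.11406548]), np.float64(0.005636029244829959))
```

Emit:
carry_out(rows=[{"tx": 0, "ty": 0, "tz": 0.2, "twist": 0}, {"tx": 0, "ty": 0, "tz": 0.2, "twist": 0}, {"tx": 0, "ty": 0, "tz": 0.2, "twist": 0}, {"tx": 0, "ty": 0, "tz": 0.1, "twist": 0}, {"tx": 0, "ty": 0, "tz": 0, "twist": 0}, {"tx": 0.7, "ty": 0, "tz": 0, "twist": 0}, {"tx": 0.7, "ty": 0, "tz": 0, "twist": 0}, {"tx": 0, "ty": 0, "tz": 0, "twist": 0}])

```text
t: 6.5
ee_pos: [0.6595, 0.101, 0.0855]
tool_rot: [-3.141, -0.001, 2.969]
wrist_force: [-0.2, 0.7, -0.4]
opening: 0.0001
```

```bash
python3 st.py 9 side wrist
```

```text
6.6 [0.66056523 0.10094852 0.08568133] [3.14154349e+00 2.96736571e-04 2.96916426e+00] bal 0.09682526892443061 -8.541561016650377e-05 [ 0.84306146  0.03035601 -0.81912402]
```

View pics/side_9.png

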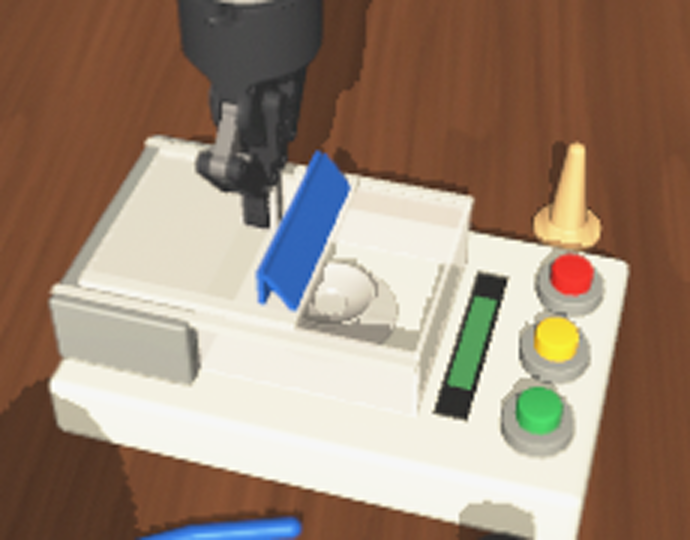

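View pics/wrist_9.png

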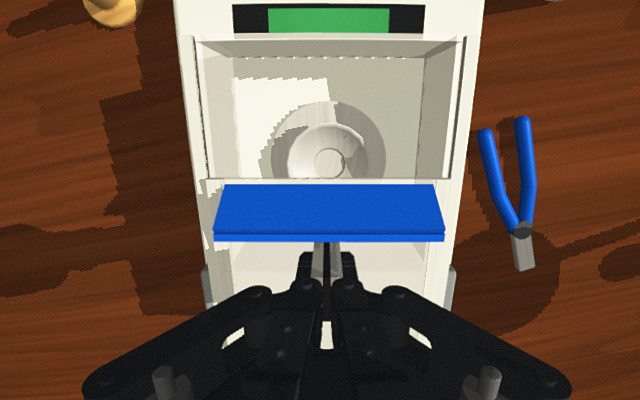

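The tip is now behind the rib, and its front is hidden by the rib at side crop (275,215). I'll push.

Emit:
carry_out(rows=[{"tx": 0.5, "ty": 0, "tz": 0, "twist": 0}, {"tx": 0.8, "ty": 0, "tz": 0, "twist": 0}, {"tx": 1.0, "ty": 0, "tz": 0, "twist": 0}, {"tx": 1.0, "ty": 0, "tz": 0, "twist": 0}, {"tx": 1.0, "ty": 0, "tz": 0, "twist": 0}, {"tx": 1.0, "ty": 0, "tz": 0, "twist": 0}, {"tx": 0.7, "ty": 0, "tz": 0, "twist": 0}, {"tx": 0, "ty": 0, "tz": 0, "twist": 0}])

```text
t: 7.4
ee_pos: [0.6001, 0.1114, 0.0854]
tool_rot: [-3.141, -0.001, 2.969]
wrist_force: [0.8, 0.5, 0.1]
opening: -0.0002
```

```bash
python3 st.py 10 side
```

```text
7.45 [0.60066148 0.11126449 0.08541837] [-3.14141490e+00 -9.63675619e-04  2.96928331e+00] bal 0.03603994062171692 -0.00023516088372865259 [-0.69085088  0.76079336  0.36546432]
```

View pics/side_10.png

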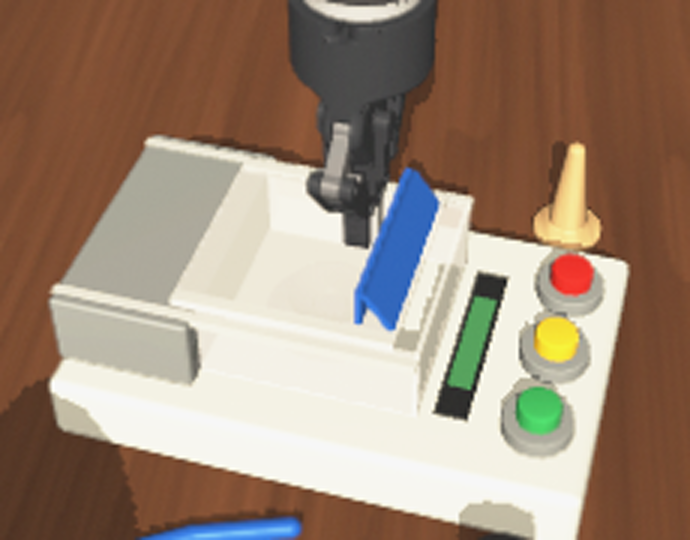

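The lid is moving with the rib. Next is the last stretch, taken slowly.

Emit:
carry_out(rows=[{"tx": 0.3, "ty": 0, "tz": 0, "twist": 0}, {"tx": 0.3, "ty": 0, "tz": 0, "twist": 0}, {"tx": 0.3, "ty": 0, "tz": 0, "twist": 0}, {"tx": 0.3, "ty": 0, "tz": 0, "twist": 0}, {"tx": 0.3, "ty": 0, "tz": 0, "twist": 0}, {"tx": 0.1, "ty": 0, "tz": 0, "twist": 0}, {"tx": 0, "ty": 0, "tz": 0, "twist": 0}, {"tx": 0, "ty": 0, "tz": 0, "twist": 0}])

```text
t: 8.25
ee_pos: [0.5855, 0.1139, 0.0853]
tool_rot: [-3.141, -0.001, 2.969]
wrist_force: [0.7, -0.1, -0.5]
opening: 0.0001
```

```bash
python3 st.py 11 side
```

```text
8.3 [0.58551689 0.11388377 0.08526177] [-3.14148384e+00 -7.63800345e-04  2.96890456e+00] bal 0.020670538387147254 -0.00026194964116463466 [-0.08261227  0.34831632  0.08816058]
```

View pics/side_11.png

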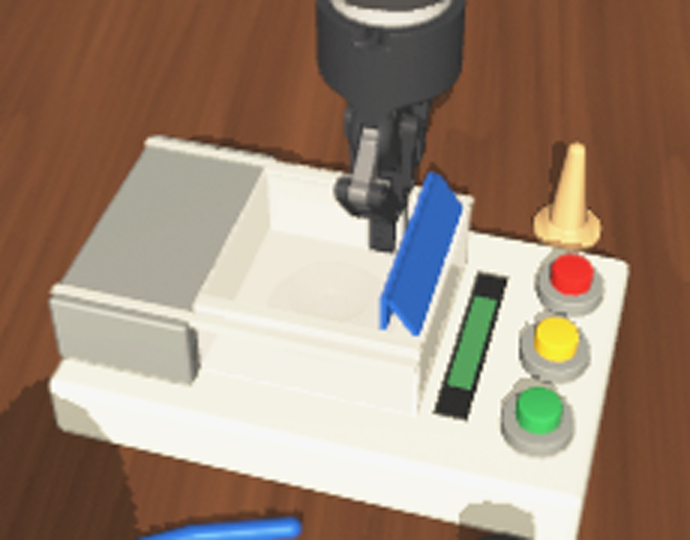

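Emit:
carry_out(rows=[{"tx": 0.1, "ty": 0, "tz": 0, "twist": 0}, {"tx": 0.1, "ty": 0, "tz": 0, "twist": 0}, {"tx": 0.1, "ty": 0, "tz": 0, "twist": 0}, {"tx": 0.1, "ty": 0, "tz": 0, "twist": 0}, {"tx": 0, "ty": 0, "tz": 0, "twist": 0}, {"tx": 0, "ty": 0, "tz": 0, "twist": 0}, {"tx": 0, "ty": 0, "tz": 0, "twist": 0}, {"tx": 0, "ty": 0, "tz": 0, "twist": 0}])

```text
t: 9.1
ee_pos: [0.5852, 0.1139, 0.0855]
tool_rot: [-3.141, 0.005, 2.968]
wrist_force: [9.7, -2.1, -7.7]
opening: 0.0002
```

```bash
python3 st.py 12 side
python3 - <<'E'
from bench import ctrl
from h import *
S=ctrl.capture("side")
for s,c,m in blobs(S,'blue',(300,190,370,270)): print(s,c, cv2.boxPoints(cv2.minAreaRect(np.argwhere(m)[:,::-1].astype(np.float32))))
E
```

```text
9.15 [0.58515219 0.11392467 0.085479  ] [-3.14115981  0.00538914  2.96818624] bal 0.020304240703220164 -0.0002844382144669064 [10.40990436 -2.04978025 -8.52208592]
[327, 208, 27, 54, 705] [340.4, 234.6] [[324.14597 257.5985 ]
 [342.62772 206.77373]
 [356.8394  211.94162]
 [338.35764 262.76642]]
```

View pics/side_12.png

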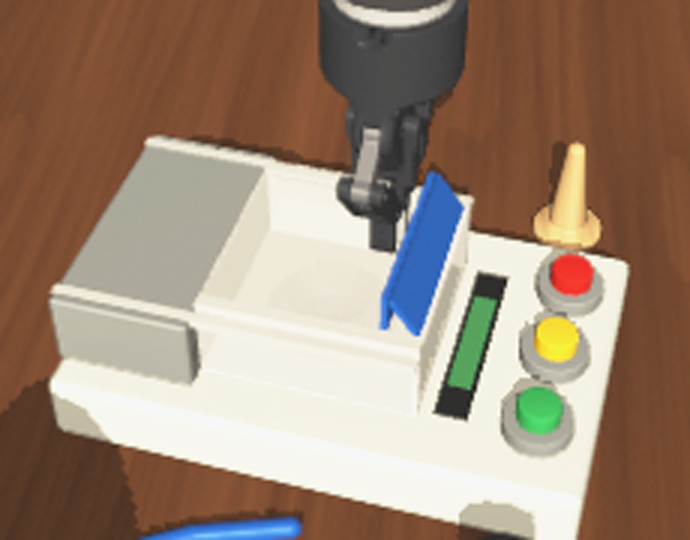

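Wrist force reached 10 N with no more motion and TCP x is 20.4 mm, which puts the rib at about 10 mm, so the lid is against its stop. I'll back off, lift and go over the yellow key.

Emit:
carry_out(rows=[{"tx": -0.7, "ty": 0, "tz": 0, "twist": 0}, {"tx": -0.8, "ty": 0, "tz": 0, "twist": 0}, {"tx": 0, "ty": 0, "tz": -3.0, "twist": 0}, {"tx": 0, "ty": 0, "tz": -3.0, "twist": 0}, {"tx": 3.0, "ty": 0, "tz": 0, "twist": 0}, {"tx": 3.0, "ty": 0, "tz": 0, "twist": 0}, {"tx": 3.0, "ty": 0, "tz": 0, "twist": 0}, {"tx": 2.3, "ty": 0, "tz": 0, "twist": 0}])

```text
t: 10.0
ee_pos: [0.4836, 0.1315, 0.1454]
tool_rot: [-3.141, -0.001, 2.969]
wrist_force: [0.5, 0.8, 0.1]
opening: -0.0002
```

Emit:
carry_out(rows=[{"tx": 0, "ty": 0, "tz": 1.0, "twist": 0}, {"tx": 0, "ty": 0, "tz": 1.5, "twist": 0}, {"tx": 0, "ty": 0, "tz": 1.5, "twist": 0}, {"tx": 0, "ty": 0, "tz": 1.0, "twist": 0}, {"tx": 0, "ty": 0, "tz": 0.5, "twist": 0}, {"tx": 0, "ty": 0, "tz": 0, "twist": 0}, {"tx": 0, "ty": 0, "tz": 0, "twist": 0}, {"tx": 0, "ty": 0, "tz": 0, "twist": 0}])

```text
t: 10.8
ee_pos: [0.4861, 0.1315, 0.091]
tool_rot: [3.141, 0.001, 2.969]
wrist_force: [0.2, -0.5, -0.5]
opening: 0.0001
```

```bash
python3 st.py 13 side wrist;python3 - <<'E'
from bench import ctrl
from h import *
S=ctrl.capture("side")
cv2.imwrite("pics/s13.png",cv2.resize(S["frame"][180:310,310:430],None,fx=4,fy=4,interpolation=2))
for s,c,m in blobs(S,'blue',(300,190,370,270)): print(s,c)
for p in ([.4852,.132,.069],ctrl.get_state()["ee_pos"]):print(proj(S,p))
E
```

```text
10.9 [0.48591032 0.13154418 0.09096357] [3.14112351e+00 8.99443986e-04 2.96889545e+00] bal -0.08048921678159568 -1.1273217084485186e-05 [0.29753232 0.06224036 0.91698002]
[327, 208, 27, 54, 703] [340.4, 234.7]
[385.45591088 260.19735138]
[386.25525431 251.1115823 ]
```

View pics/s13.png

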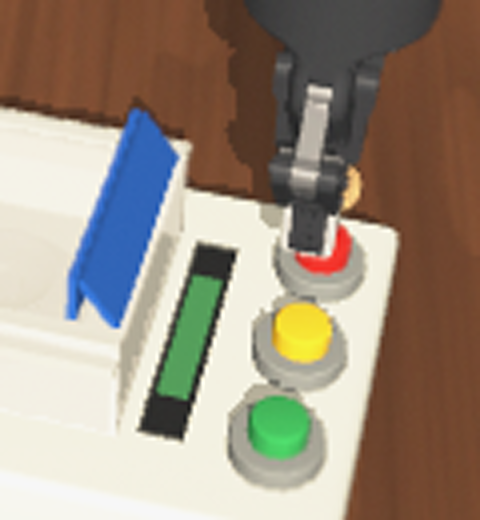

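View pics/wrist_13.png

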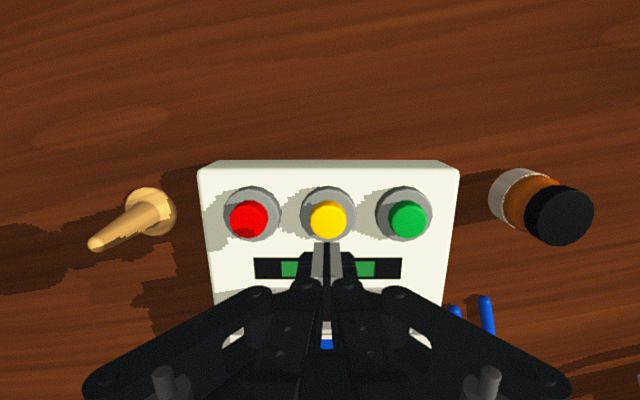

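Run:
```python
from bench import ctrl
from h import *
S=ctrl.capture("side");W=ctrl.capture("wrist")
for b in((387.7,242.5),(389,242),(391,241)): print(tri(W,(326.5,242.5),S,b))
for s,c,m in blobs(W,'yellow',(280,180,380,250)): print(c,s,plane(W,c,.069))
print(ctrl.get_state()["ee_pos"])
```

```text
(array([0.48289041, 0.13069386, 0.10824359]), np.float64(0.00562849458867908))
(array([0.48131866, 0.1311369 , 0.11049338]), np.float64(0.004572886575215265))
(array([0.47885609, 0.13178571, 0.11433158]), np.float64(0.0032158000820201645))
[328.4, 220.3] [310, 201, 37, 38, 1039] [0.48239589 0.13303739 0.069     ]
[0.48561412 0.13147928 0.09070081]
```

The tip is over the yellow key: the wrist view has the key at (328,220) and the tip at u=326. I'll descend in stages.

Emit:
carry_out(rows=[{"tx": 0, "ty": 0, "tz": 0.6, "twist": 0}, {"tx": 0, "ty": 0, "tz": 0.6, "twist": 0}, {"tx": 0, "ty": 0, "tz": 0.6, "twist": 0}, {"tx": 0, "ty": 0, "tz": 0.4, "twist": 0}, {"tx": 0, "ty": 0, "tz": 0.3, "twist": 0}, {"tx": 0, "ty": 0, "tz": 0.2, "twist": 0}, {"tx": 0, "ty": 0, "tz": 0, "twist": 0}, {"tx": 0, "ty": 0, "tz": 0, "twist": 0}])

```text
t: 11.85
ee_pos: [0.4855, 0.1314, 0.0635]
tool_rot: [3.142, 0.0, 2.969]
wrist_force: [-0.8, -0.4, -0.2]
opening: -0.0001
```

```bash
cat > k.py <<'E'
from bench import ctrl
from h import *
import sys
S=ctrl.capture("side");W=ctrl.capture("wrist")
a=cv2.resize(S["frame"][215:305,350:420],None,fx=5,fy=5,interpolation=2);b=cv2.resize(W["frame"][180:300,250:410],None,fx=2.7,fy=3.75,interpolation=2)
cv2.imwrite(f"pics/k{sys.argv[1]}.png",np.hstack([a,b[:450]]))
s=ctrl.get_state();print(s["t"],s["ee_pos"],s["wrist_force"])
E
python3 k.py 14
```

```text
11.95 [0.48561695 0.13146933 0.06360735] [-0.03288835 -0.10026344  0.21793497]
```

View pics/k14.png

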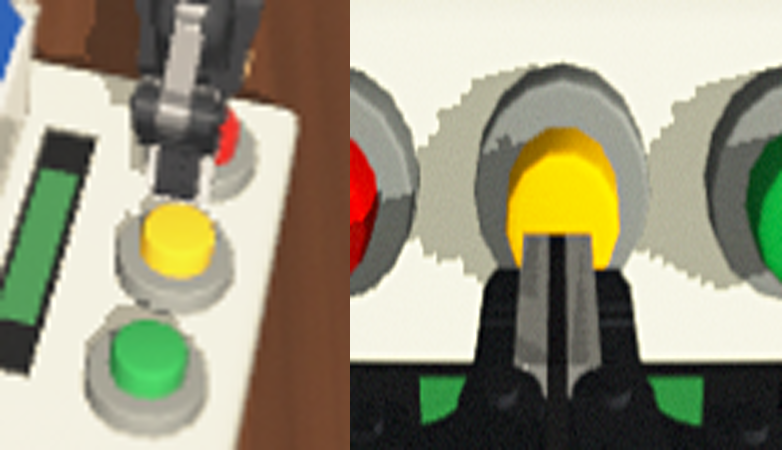

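Emit:
carry_out(rows=[{"tx": 0, "ty": 0, "tz": 0.4, "twist": 0}, {"tx": 0, "ty": 0, "tz": 0.4, "twist": 0}, {"tx": 0, "ty": 0, "tz": 0.3, "twist": 0}, {"tx": 0, "ty": 0, "tz": 0.2, "twist": 0}, {"tx": 0, "ty": 0, "tz": 0.1, "twist": 0}, {"tx": 0, "ty": 0, "tz": 0, "twist": 0}, {"tx": 0, "ty": 0, "tz": 0, "twist": 0}, {"tx": 0, "ty": 0, "tz": 0, "twist": 0}])

```text
t: 12.75
ee_pos: [0.4855, 0.1314, 0.0495]
tool_rot: [3.142, 0.0, 2.969]
wrist_force: [-0.2, 0.3, 0.1]
opening: -0.0001
```

```bash
python3 k.py 15
```

```text
12.85 [0.48556855 0.13144821 0.04953281] [-0.11523296  0.04043285  0.17369658]
```

View pics/k15.png

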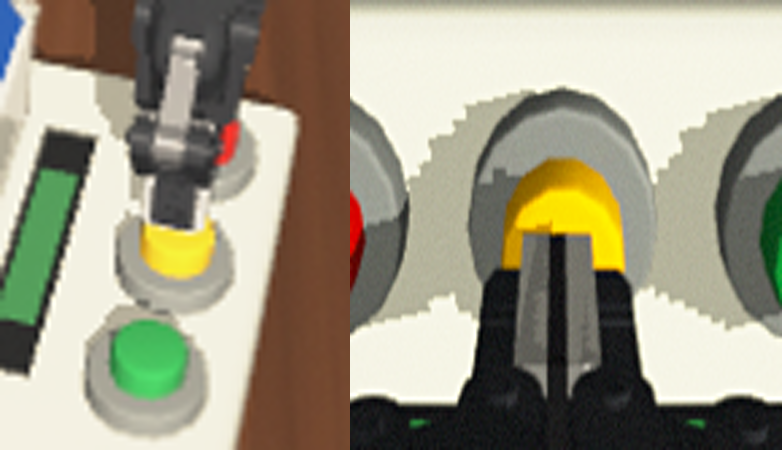

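Nearly touching, with the tip bottom at side crop (175,225) against the key top. Force is still zero. Small steps from here.

Emit:
carry_out(rows=[{"tx": 0, "ty": 0, "tz": 0.1, "twist": 0}, {"tx": 0, "ty": 0, "tz": 0.1, "twist": 0}, {"tx": 0, "ty": 0, "tz": 0.1, "twist": 0}, {"tx": 0, "ty": 0, "tz": 0.1, "twist": 0}, {"tx": 0, "ty": 0, "tz": 0, "twist": 0}, {"tx": 0, "ty": 0, "tz": 0, "twist": 0}, {"tx": 0, "ty": 0, "tz": 0, "twist": 0}, {"tx": 0, "ty": 0, "tz": 0, "twist": 0}])

```text
t: 13.65
ee_pos: [0.4854, 0.1314, 0.0455]
tool_rot: [3.142, 0.0, 2.969]
wrist_force: [-0.6, -0.2, 1.6]
opening: 0.0001
```

```bash
python3 k.py 16
```

```text
13.75 [0.48541151 0.13138245 0.0454244 ] [-0.46233132 -0.42202324  1.92052212]
```

Emit:
carry_out(rows=[{"tx": 0, "ty": 0, "tz": 0.1, "twist": 0}, {"tx": 0, "ty": 0, "tz": 0.1, "twist": 0}, {"tx": 0, "ty": 0, "tz": 0.1, "twist": 0}, {"tx": 0, "ty": 0, "tz": 0.1, "twist": 0}, {"tx": 0, "ty": 0, "tz": 0.1, "twist": 0}, {"tx": 0, "ty": 0, "tz": 0, "twist": 0}, {"tx": 0, "ty": 0, "tz": 0, "twist": 0}, {"tx": 0, "ty": 0, "tz": 0, "twist": 0}])

```text
t: 14.55
ee_pos: [0.4855, 0.1314, 0.0405]
tool_rot: [3.142, 0.0, 2.969]
wrist_force: [-2.1, 0.3, 3.8]
opening: -0.0
```

```bash
python3 k.py 17
```

```text
14.65 [0.48542422 0.13140125 0.04042673] [-0.50278975 -0.9732045   2.6400164 ]
```

View pics/k17.png

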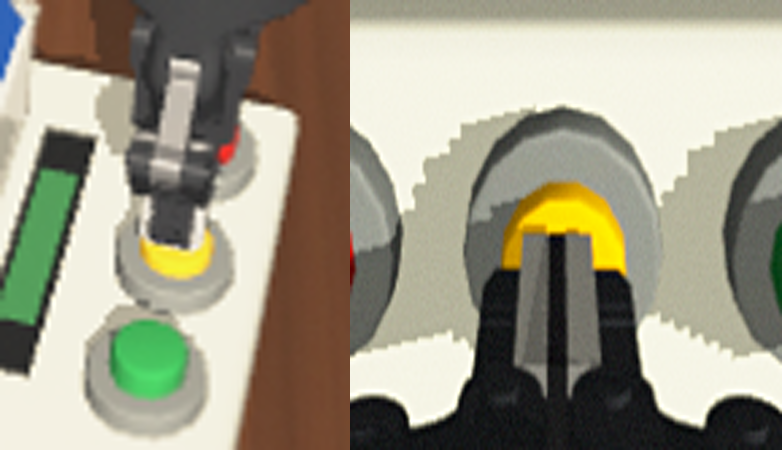

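Emit:
carry_out(rows=[{"tx": 0, "ty": 0, "tz": 0.1, "twist": 0}, {"tx": 0, "ty": 0, "tz": 0.1, "twist": 0}, {"tx": 0, "ty": 0, "tz": 0.1, "twist": 0}, {"tx": 0, "ty": 0, "tz": 0, "twist": 0}, {"tx": 0, "ty": 0, "tz": 0, "twist": 0}, {"tx": 0, "ty": 0, "tz": 0, "twist": 0}, {"tx": 0, "ty": 0, "tz": 0, "twist": 0}, {"tx": 0, "ty": 0, "tz": 0, "twist": 0}])

```text
t: 15.45
ee_pos: [0.4855, 0.1314, 0.038]
tool_rot: [3.141, 0.0, 2.969]
wrist_force: [-3.3, -0.4, 11.2]
opening: 0.0002
```

```bash
python3 k.py 18
```

```text
15.55 [0.48550209 0.13140458 0.03802362] [-4.173228    0.14478197 10.59460186]
```

View pics/k18.png

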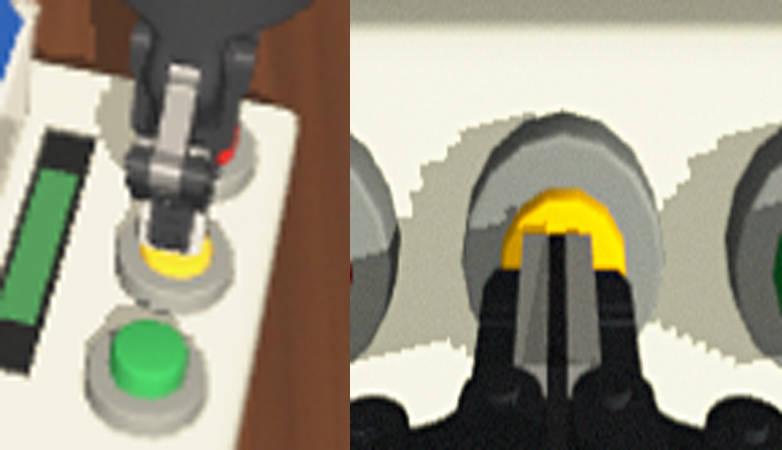

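The key is on its bottom stop at about 11 N. Withdrawing straight up.

Emit:
carry_out(rows=[{"tx": 0, "ty": 0, "tz": -0.3, "twist": 0}, {"tx": 0, "ty": 0, "tz": -0.5, "twist": 0}, {"tx": 0, "ty": 0, "tz": -0.7, "twist": 0}, {"tx": 0, "ty": 0, "tz": -2.0, "twist": 0}, {"tx": 0, "ty": 0, "tz": -3.0, "twist": 0}, {"tx": 0, "ty": 0, "tz": -4.0, "twist": 0}, {"tx": 0, "ty": 0, "tz": -4.0, "twist": 0}, {"tx": 0, "ty": 0, "tz": -2.0, "twist": 0}])

```text
t: 16.35
ee_pos: [0.4869, 0.1318, 0.2061]
tool_rot: [3.14, 0.004, 2.969]
wrist_force: [0.2, -0.8, -0.1]
opening: 0.0004
```

Emit:
carry_out(rows=[{"tx": 0, "ty": 2.0, "tz": -0.5, "twist": 0}, {"tx": 0, "ty": 4.0, "tz": 0, "twist": 0}, {"tx": 0, "ty": 4.0, "tz": 0, "twist": 0}, {"tx": 0, "ty": 4.0, "tz": 0, "twist": 0}, {"tx": 0, "ty": 4.0, "tz": 0, "twist": 0}, {"tx": 0, "ty": 4.0, "tz": 0, "twist": 0}, {"tx": 0, "ty": 3.0, "tz": 0, "twist": 0}, {"tx": 0, "ty": 0, "tz": 0, "twist": 0}])

```text
t: 17.15
ee_pos: [0.5283, 0.3813, 0.2065]
tool_rot: [3.141, -0.001, 2.972]
wrist_force: [0.0, -0.0, -0.8]
opening: 0.0003
```

```bash
python3 st.py 19 side top
python3 - <<'E'
from bench import ctrl
import pickle
from h import *
d=pickle.load(open("d0.pkl","rb"));S=ctrl.capture("side");T=ctrl.capture("top")
for k in('yellow','green','red'):
  for x in(d['side'],S): print(k,[(s,c) for s,c,m in blobs(x,k,(365,228,410,305))])
for s,c,m in blobs(S,'blue',(300,190,370,270)): print('rib',s,c)
cv2.imwrite("pics/full.png",S["frame"])
E
```

```text
17.25 [0.5280129  0.37780299 0.20681806] [-3.14038432e+00 -6.11603460e-04  2.96997717e+00] bal -0.08140569442751891 0.24981904919902082 [ 0.35213434 -0.04214478  0.0543746 ]
yellow [([379, 256, 14, 14, 167], [385.1, 262.6])]
yellow [([383, 258, 10, 12, 94], [387.6, 263.7])]
green [([372, 279, 15, 15, 172], [379.0, 286.2])]
green [([377, 279, 10, 15, 98], [381.6, 286.8])]
red [([384, 235, 14, 13, 152], [390.2, 241.1])]
red []
rib [327, 241, 15, 21, 155] [333.7, 251.9]
```

View pics/full.png

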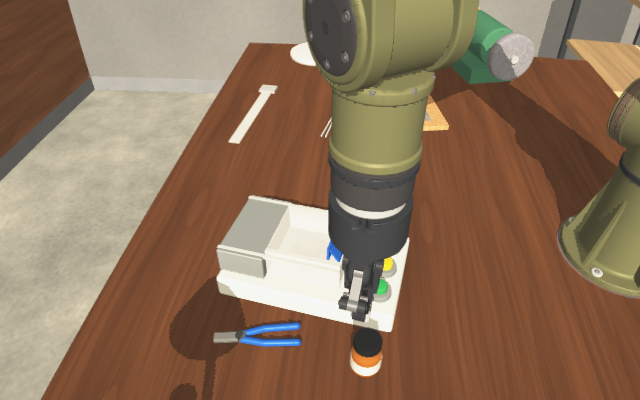

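View pics/top_19.png

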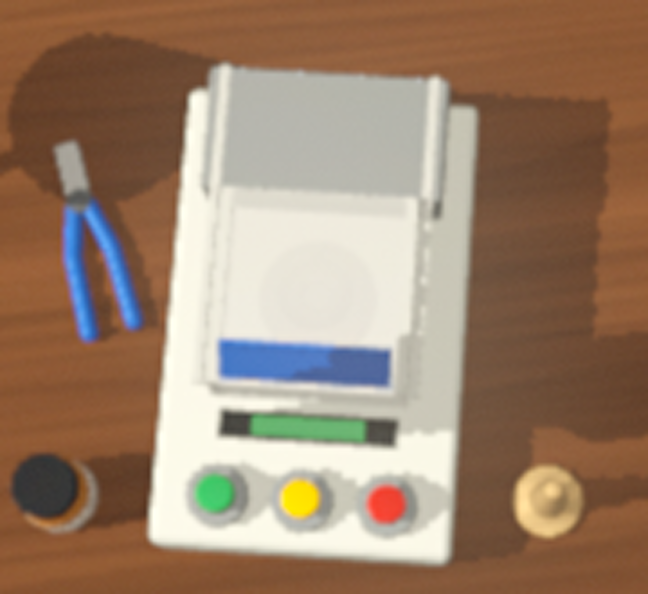

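The top view shows the lid shut (rib at crop (305,362)), the keys up, and the jar, cutters and cone in place. One numeric check of the top view, then I'll hand in.

Run:
```python
from bench import ctrl
import pickle
from h import *
d=pickle.load(open("d0.pkl","rb"));T=ctrl.capture("top")
for k in('yellow','green','red'):
  for x in(d['top'],T): print(k,[(s,c) for s,c,m in blobs(x,k,(235,245,320,275))])
O=np.array([.5652,.1177]);yw=-.173;X=np.array([np.cos(yw),np.sin(yw)])
for a,b in((219,339),(391,349)):
  p=plane(T,((a+.5)/3.6-.5+195,(b+.5)/3.6-.5+120),.124);print('rib x',(p[:2]-O)@X)
df=cv2.absdiff(d['top']['frame'],T['frame']).max(2)
print('diff jar',df[240:275,195:225].max(),'cutters',df[155:220,205:236].max(),'cone',df[245:275,335:360].max())
print(ctrl.get_state()["wrist_force"]); print(ctrl.hand_in())
```

```text
yellow [([273, 253, 11, 11, 86], [278.0, 258.2])]
yellow [([273, 253, 11, 11, 86], [278.0, 258.2])]
green [([250, 253, 9, 8, 60], [254.2, 256.6])]
green [([250, 253, 9, 8, 60], [254.2, 256.6])]
red [([297, 255, 10, 10, 77], [301.9, 259.6])]
red [([298, 255, 9, 10, 76], [302.0, 259.6])]
rib x 0.008334450319374655
rib x 0.008745822067421322
diff jar 7 cutters 7 cone 6
[ 0.74010562 -0.27288576  0.24278821]
the job is handed in; nothing more can be done
None
```

The lid is shut against its stop, the yellow key was pressed to the bottom once and released, and the arm is clear. I handed the job in at about 17.5 s; it reports no verdict.

- **Lid:** my first push passed just above the rib without touching it. Both camera views put the fingertips about 20 mm higher than the reported tool point. I backed off, came down lower behind the rib and pushed until the wrist force rose to about 10 N with no more motion. The final top view puts the rib's rear face at x ≈ 8.5 mm against the nominal 10 mm, within the calibration error.
- **Yellow key:** it bottomed out at about 11 N (limit 20 N), then I lifted straight up.
- **Final checks:** in the top view the yellow and green keys match the start image exactly, and red is within 0.1 px. The jar, cutters and ring cone are unchanged. I compared the dish only by eye through the lid, and it looks in place. Wrist force at the end was within noise of zero.
- **Check that disagreed:** my last side-view comparison of the keys and rib was blocked by the arm, so the top view is the evidence for them.

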